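Hang the tape-roll arm on the slotted upright and load it

ROBOT

A 6-joint arm with a two-finger parallel gripper is mounted at the origin on a cart in front of the work surface, level with it; the furniture and walls round the work are solid. World frame = base frame: x ahead of the robot, y to its left, z up, the work surface at z = 0. Lengths are in mm, angles in rad, forces in N, time in s.
With the tool pointing down it reaches from about 350 to 875 mm from the base axis. Payload 15.5 kg.
Tool frame: the origin (TCP) lies midway between the tips of the shut fingers; the grasp point (between the pads) lies 19 mm behind it; z points along the fingers, y is the line along which they close (so a half turn about z gives the same grasp; the last joint's range is limited). The gripper opens to 85 mm and grips with 20 to 120 N. Pads are 22 mm wide; open, the fingers measure 114 mm over their backs; the gripper's body (76 mm by 85 mm) begins 54 mm behind the grasp point. The pads swing forward as they close: fully open they stand 13 mm farther back than shut.
Start: joints at [-1.304, 0.494, 1.345, -0, 1.302, -0.096], TCP at [221.81, -584.318, 231.277] pointing down, gripper open.
Joint ranges: [-2.91, 2.91], [-0.82, 2.16], [0.22, 2.67], [-1.22, 4.37], [0.12, 2.79], [-3.08, 3.08]. Speed limits (rad/s): [1.89, 1.89, 2.57, 3.01, 3.01, 3.01].

INTERFACE

Orientations are given as a rotation vector (axis times angle).
In Python, from plant import observe, get_image, calibration, sign_off gives the robot as it stands.
- The arm moves only by the tool move_arm, never from a script. Its argument "rows" is a list that holds one entry, the list of rows, each a list of 5 numbers: the finger opening in m, from 0 to 0.0854, then the shift along the tool's x, y, z in m, then the turn about the tool's z in rad. In form: [[[fingers, dx, dy, dz, turn], ...]]. A call has 1 to 12 rows; each row shifts and turns the commanded pose from where the row before left it, along the tool's axes as they then stand; what a row does not reach is not made up. A row lasts 1/8 s, in which the tool goes at most 62.5 mm and 10.7 degrees, less where a joint would pass 70% of its speed; a pose out of reach is approached as far as the arm can. A call is refused whole if a number of a shift passes 0.0625 or a number of a turn 0.188, either way. A call with a gripper value outside its range is refused whole. The fingers move at their own pace and stop on an object; the grip force is fixed at half the most. Time passes only in rows, so rows that do not move let the fingers close. It gives the time, the measured TCP pose, the force, the opening and the grip force at its end, in the units of the state.
- observe(): the state, without advancing time (a new reading comes with each control period).
- get_image(name): name is "scene" or "top" or "wrist"; returns (picture, depth): 480x640x3 uint8, red, green, blue; 480x640 float32, mm along the optical axis (not along the pixel's ray), 0 where there is no reading.
- calibration(name): a dict with "intrinsics" (3x3 intrinsics, pixels), "pose" (4x4, takes a point from camera to world coordinates). Camera axes: x right, y down, z forward; pixel columns grow to the right and rows downward; lengths in mm; the calibration is good to about 2 mm. A picture is of the moment at which its call begins: read the wrist's pose just before it. calibration takes no time and is no camera call; for the wrist camera it gives the pose at the moment of the call.
- sign_off(): hands the job in; it is judged then, once.
The state is a dict: "t": time; "joints": joint angles; "joint_velocities": joint speeds; "joint_efforts": joint torques, N m; "eef_pos": TCP position; "ee_rot": TCP orientation; "ft_force": force on the tool from outside, world axes, zero at the start; "wrist_torque": the same for the moment, N m; "opening": opening from 0.0 (shut) to 1.0 (fully open); "finger_force": force on a finger pad.
Only numpy, scipy, OpenCV 4.12 (cv2) and the standard library are available. Lean on these libraries where they do the work, as an engineer would, in place of code of your own. Each camera call takes 0.05 s, during which the arm holds its last target. There are 200 camera calls.

TASK

Fit the loose white roll arm to the steel slotted upright: hook its two claws into the top two slots and press it down until it is fully seated and the black sprung catch snaps out above its back plate. Then slide each tape roll up off its wooden post and thread all of them, lying flat, on the two pins of the mounted arm, at most three to a pin. Leave the timer, the glass and the mug where they stand.

Things in the scene. Friction and masses are not known exactly. Their poses are not given: they have to be found in the camera images.
- stand: fixed slotted steel upright on a 100 x 140 x 12 mm wooden foot (x -20 to 80 mm). Origin on the worktop under the upright's front face, which looks along -x, towards the robot; y across. Front plate 4 mm thick, 34 mm wide, front face at x = 0, top 218 mm above the worktop, hollow behind it
- top_slot (a point): middle of the top slot's lower edge, on the upright's front face. Three slots on the centre line, each 10 mm wide and 26 mm high, lower edges 67, 111 and 155 mm above the worktop; the upper two are to be used. Axes as the stand's
- seat (a point): the point on the upright's front face (95 mm above the worktop) where the arm's heel must come when the arm is fully seated; axes as the stand's
- catch (a joint): black sprung catch, 22 mm wide, 187 to 195 mm above the worktop on the upright's face. 0 = out, 6 mm proud; grows to 0.0075 m as it is pushed in along the stand's +x (1 to 3 N). The entering back plate pushes it in; it springs out above the back plate's top (2 mm clearance) once the arm is right down, and then stops the arm lifting
- roll_arm: loose white painted steel arm, 247 mm long, about 0.35 kg, standing upright on the worktop. Origin at its underside below the middle of the grip; +x points to the claws. Back plate x = 65 to 70 mm, 30 mm wide, 90 mm high. Towards -x, on a low 6 mm strip, two round pans, 64 mm diameter, 6 mm high, centres x = -70 and -134 mm, each with an upright pin in its middle
- fin_grip (a point): on the arm's grip fin, 28 mm above the underside (0, 0, 28 mm in the arm's frame). The fin is an upright plate 10 mm thick (along y), 40 mm high, from x = -20 to 66 mm
- top_claw (a point): underside of the upper claw's neck at the back plate's face (70, 0, 60 mm in the arm's frame); the lower claw is 44 mm below. Claws 5 mm wide: neck 6 mm long, 8 mm high, then a 5 mm thick hook (to x = 81 mm) hanging 10 mm below the neck. To enter the slots hold the arm level, square and 10 to 18 mm above its seat, push along the stand's +x to the stop, then press down
- heel (a point): lower rear edge of the arm's back plate, middle (70, 0, 0 mm in the arm's frame)
- inner_pin (a point): centre of the inner pan's top face, at the foot of its steel pin (-70, 0, 6 mm in the arm's frame); z along the pin, 14 mm diameter, 40 mm high, rounded top. Three rolls stack to 42 mm. Rolls put here clear the fin (ends at x = -20 mm)
- outer_pin (a point): the same for the outer pan and pin, at the arm's free end (-134, 0, 6 mm in the arm's frame); the pins stand 64 mm apart along the arm's x
- post_board: fixed wooden board 236 x 156 x 12 mm, origin at the centre of its underside, with six posts of 12 mm diameter standing 36 mm above it at x = -80, 0, 80 and y = -40, 40 mm. It may be on either side
- roll_0: loose roll of pale masking tape, a flat ring lying flat: outside diameter 56 mm, bore 28 mm, 14 mm high, 50 g; rigid. Origin at the centre of its underside, z along the bore. At the start it lies over one of the six posts of the board (some rolls may be absent)
- roll_1: loose roll of pale masking tape, a flat ring lying flat: outside diameter 56 mm, bore 28 mm, 14 mm high, 50 g; rigid. Origin at the centre of its underside, z along the bore. At the start it lies over one of the six posts of the board (some rolls may be absent)
- roll_2: loose roll of pale masking tape, a flat ring lying flat: outside diameter 56 mm, bore 28 mm, 14 mm high, 50 g; rigid. Origin at the centre of its underside, z along the bore. At the start it lies over one of the six posts of the board (some rolls may be absent)
- roll_3: loose roll of pale masking tape, a flat ring lying flat: outside diameter 56 mm, bore 28 mm, 14 mm high, 50 g; rigid. Origin at the centre of its underside, z along the bore. At the start it lies over one of the six posts of the board (some rolls may be absent)
- roll_4: loose roll of pale masking tape, a flat ring lying flat: outside diameter 56 mm, bore 28 mm, 14 mm high, 50 g; rigid. Origin at the centre of its underside, z along the bore. At the start it lies over one of the six posts of the board (some rolls may be absent)
- roll_5: loose roll of pale masking tape, a flat ring lying flat: outside diameter 56 mm, bore 28 mm, 14 mm high, 50 g; rigid. Origin at the centre of its underside, z along the bore. At the start it lies over one of the six posts of the board (some rolls may be absent)
- timer: bystander: red round kitchen timer, 65 mm wide, 52 mm high, origin under its centre
- glass_tumbler: bystander: clear tumbler, 80 mm wide, 91 mm high, origin under its centre
- mug: bystander: orange mug, 81 mm wide, 101 mm high, origin under its centre
Mind the look-alikes: they are no part of the job. Leave any purple, turquoise or yellow look-alike of the roll_0 alone.

How it is judged:
By the outcome, as a careful person would: the job done as asked, in the order asked, and still so for the second after the job is handed in, with the robot touching nothing.
Of roll_0, roll_1, roll_2, roll_3, roll_4, roll_5 only 4 to 6 are there at a start; the rules pass over those that are not, and their reading is None.
At some moment in a run one of roll_arm, roll_0, roll_1, roll_2, roll_3, roll_4, roll_5 may be knocked a few centimetres aside while the robot is not near it.
It also fails if it takes over 210 s, if anything falls off the work surface, if the arm or the gripper's body presses on something with over 40 N, if the wrist force passes 120 N, or if a joint passes its speed limit or range.

## Working session

There is one attempt and no reset: what is moved stays moved. The work goes in short steps, Python scripts to look and compute and a tool call to move; the robot and the scene stay as the last step left them, time stands still between calls to the robot, and variables do not carry over. Pictures are saved under pics/ and viewed, at most 14 in all, crops included, and the job is handed in when it is done.

Besides the shell and the picture viewer there is one more tool, called after ">>>" as name(argument=value, ...) on one line, values as JSON. move_arm: Moves the arm, as the interface text tells. Its arguments: {"type":"object","properties":{"rows":{"type":"array","items":{"type":"array","items":{"type":"array","items":{"type":"number"}}}}},"required":["rows"]}

```bash
ls; mkdir -p pics
cat > h.py <<'E'
import numpy as np, cv2
from plant import observe, get_image, calibration, sign_off
def snap(name):
    c=calibration(name); im,d=get_image(name); return im,d,c['intrinsics'],c['pose']
def cloud(d,K,P):
    v,u=np.mgrid[:480,:640]; p=np.stack([(u-K[0,2])/K[0,0]*d,(v-K[1,2])/K[1,1]*d,d,np.ones_like(d)],-1)
    return (p@np.array(P).T)[...,:3]
def save(n,im): cv2.imwrite('pics/'+n+'.png',cv2.cvtColor(im,cv2.COLOR_RGB2BGR))
def ray(u,v,K,P,z):
    P=np.array(P); r=P[:3,:3]@np.array([(u-K[0,2])/K[0,0],(v-K[1,2])/K[1,1],1]); o=P[:3,3]; return o+r*(z-o[2])/r[2]
E
python3 - <<'E'
from h import *
o=observe(); print(o)
for n in ('top','scene'):
    im,d,K,P=snap(n); save(n+'0',im); np.savez(n+'0',im=im,d=d,K=K,P=P); print(n,K,np.round(P,3))
E
```

```text
pics
{'t': 0.0, 'joints': array([-1.30349462e+00,  4.94207236e-01,  1.34611044e+00,  3.66238761e-05,
        1.30251032e+00, -9.54778919e-02]), 'joint_velocities': array([-0.00014453,  0.00081691, -0.00017475, -0.00180667,  0.0012386 ,
       -0.00011329]), 'joint_efforts': array([-1.43202273e-03, -8.82160950e+01, -3.83880973e+01, -3.75093373e-05,
        9.97237803e-03,  5.44190971e-05]), 'eef_pos': array([ 221.73020263, -583.97048089,  230.6923118 ]), 'ee_rot': array([-3.08884064e+00, -5.66495480e-01,  1.11203598e-04]), 'ft_force': array([0.14477299, 0.14907753, 0.06570479]), 'wrist_torque': array([ 0.03644926,  0.0164433 , -0.00424702]), 'finger_force': 0.0, 'opening': 0.9947344024323785}
top [[574.86239054   0.         322.89313006]
 [  0.         574.86239054 233.3318991 ]
 [  0.           0.           1.        ]] [[-1.000000e-03 -9.940000e-01  1.090000e-01  4.110680e+02]
 [-9.990000e-01 -4.000000e-03 -4.900000e-02  1.186310e+02]
 [ 5.000000e-02 -1.090000e-01 -9.930000e-01  1.426167e+03]
 [ 0.000000e+00  0.000000e+00  0.000000e+00  1.000000e+00]]
scene [[443.95683903   0.         323.90855537]
 [  0.         443.95683903 236.31188782]
 [  0.           0.           1.        ]] [[ 7.28000e-01 -2.56000e-01  6.36000e-01 -2.57829e+02]
 [-6.85000e-01 -3.08000e-01  6.60000e-01 -7.56561e+02]
 [ 2.70000e-02 -9.16000e-01 -3.99000e-01  6.45985e+02]
 [ 0.00000e+00  0.00000e+00  0.00000e+00  1.00000e+00]]
```

View pics/top0.png

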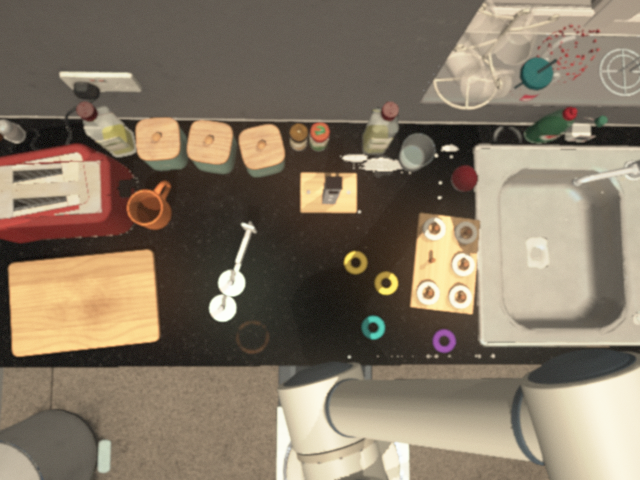

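View pics/scene0.png

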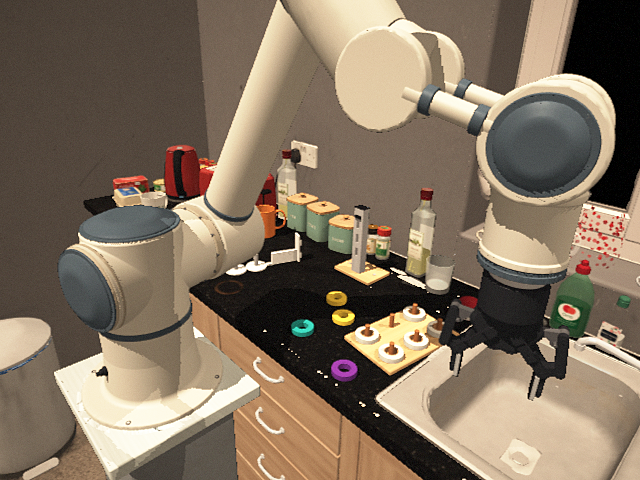

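Top view: the board is at u413–478, v213–312. It carries five pale rolls, one grey-looking at (465,232), and an empty post at (431,257). The arm runs from its claws at (250,228) to the pans at (232,283) and (222,308). The stand is at (333,190). Scene view: the same layout, with the gripper above the sink.

Run:
```python
from h import *
z=np.load('top0.npz'); im,d,K,P=z['im'],z['d'],z['K'],z['P']; C=cloud(d,K,P)
def box(m,n):
    p=C[m]; print(n,m.sum(),np.round(np.median(p,0),1))
hsv=cv2.cvtColor(im,cv2.COLOR_RGB2HSV)
def roi(u0,u1,v0,v1):
    m=np.zeros((480,640),bool); m[v0:v1,u0:u1]=1; return m
Z=C[...,2]
for n,(u,v) in {'r1':(434,228),'r2':(465,232),'r3':(463,264),'r4':(428,292),'r5':(460,296),'empty':(431,257)}.items():
    m=roi(u-14,u+15,v-14,v+15)&(Z>20)&(Z<32)
    p=C[m][:,:2].astype(np.float32); c,r=cv2.minEnclosingCircle(p) if len(p)>5 else ((0,0),0); print(n,m.sum(),np.round(c,1),round(r,1),im[v-8:v+9,u-8:u+9].reshape(-1,3).mean(0).round(), np.median(hsv[v-8:v+9,u-8:u+9].reshape(-1,3),axis=0))
# arm
for n,(a,b) in {'pan':(3,9),'strip_fin':(30,43),'plate':(60,95),'pins':(25,50)}.items():
    m=roi(200,265,215,325)&(Z>a)&(Z<b); print(n,m.sum(), np.c_[C[m],np.argwhere(m)[:,::-1]].round(0).tolist()[:60:2])
m=roi(295,360,165,216)
f=m&(hsv[...,1]>60)&(Z<20)&(Z>4)
print('foot',f.sum(),cv2.minAreaRect(C[f][:,:2].astype(np.float32)), np.median(Z[f]))
b=roi(405,485,208,318)&(hsv[...,1]>60)&(Z<20)&(Z>4); print('board',cv2.minAreaRect(C[b][:,:2].astype(np.float32)),np.median(Z[b]))
g=m&(Z>150); print('upr',C[g].round(0)[::4].tolist())
t=roi(500,640,0,480); 
for n,(u,v) in {'worktop':(300,300),'timer':(464,179),'mug':(147,208),'glass':(416,152),'yel':(356,262)}.items(): print(n,C[v,u].round())
```

```text
r1 298 [ 584.5 -227.5] 43.9 [207. 185. 156.] [ 18.  59. 213.]
r2 308 [ 577.9 -302.1] 37.6 [156. 135. 110.] [ 17.  68. 162.]
r3 304 [ 489.9 -289.5] 38.9 [224. 204. 175.] [ 21.  50. 244.]
r4 313 [ 420.8 -213.7] 35.6 [222. 200. 170.] [ 21.  57. 241.]
r5 313 [ 414.7 -285.1] 32.0 [223. 203. 174.] [ 21.  50. 244.]
empty 10 [ 509.3 -216.5] 35.1 [236. 205. 143.] [ 21. 100. 249.]
pan 1937 [[612.0, 345.0, 4.0, 203.0, 215.0], [612.0, 308.0, 6.0, 218.0, 215.0], [612.0, 303.0, 4.0, 220.0, 215.0], [613.0, 237.0, 3.0, 247.0, 215.0], [612.0, 231.0, 6.0, 249.0, 215.0], [613.0, 202.0, 3.0, 261.0, 215.0], [609.0, 342.0, 4.0, 204.0, 216.0], [610.0, 332.0, 4.0, 208.0, 216.0], [610.0, 310.0, 4.0, 217.0, 216.0], [610.0, 281.0, 6.0, 229.0, 216.0], [610.0, 256.0, 3.0, 239.0, 216.0], [610.0, 224.0, 4.0, 252.0, 216.0], [610.0, 194.0, 4.0, 264.0, 216.0], [607.0, 347.0, 4.0, 202.0, 217.0], [607.0, 327.0, 6.0, 210.0, 217.0], [607.0, 308.0, 4.0, 218.0, 217.0], [607.0, 278.0, 5.0, 230.0, 217.0], [608.0, 234.0, 4.0, 248.0, 217.0], [608.0, 217.0, 5.0, 255.0, 217.0], [604.0, 339.0, 6.0, 205.0, 218.0], [605.0, 298.0, 3
[... 4895 characters left out ...]
0], [641.0, 20.0, 220.0], [640.0, 49.0, 213.0], [639.0, 41.0, 218.0], [639.0, 32.0, 218.0], [640.0, 24.0, 218.0], [642.0, 52.0, 193.0], [641.0, 44.0, 199.0], [640.0, 36.0, 202.0], [641.0, 27.0, 200.0], [411.0, 119.0, 1426.0], [640.0, 48.0, 190.0], [639.0, 40.0, 195.0], [639.0, 31.0, 198.0], [641.0, 21.0, 185.0], [640.0, 50.0, 181.0], [638.0, 41.0, 190.0], [637.0, 33.0, 195.0], [641.0, 23.0, 175.0], [641.0, 49.0, 164.0], [634.0, 42.0, 199.0], [636.0, 33.0, 192.0], [641.0, 22.0, 165.0], [640.0, 46.0, 156.0], [641.0, 21.0, 153.0], [411.0, 119.0, 1426.0], [411.0, 119.0, 1426.0]]
worktop [403. 104.   2.]
timer [ 699. -298.   52.]
mug [623. 472.  42.]
glass [ 775. -188.   16.]
yel [496. -34.   5.]
```

```bash
cat >> h.py <<'E'
from scipy.spatial.transform import Rotation as R
def tool():
    o=observe(); M=R.from_rotvec(o['ee_rot']).as_matrix(); return o,M,np.arctan2(M[1,0],M[0,0])
def plan(target,psi=None,step=40):
    """turn rows then shift rows in tool axes"""
    o,M,p=tool(); print('t',round(o['t'],2),'tcp',o['eef_pos'].round(1),'psi',round(p,4),'tilt',M[2].round(4),'F',o['ft_force'].round(1))
    if psi is None: psi=p
    t=-(psi-p); print('turn',round(t,4))
    D=np.array(target)-o['eef_pos']; x=np.array([np.cos(psi),np.sin(psi),0]); y=np.array([np.sin(psi),-np.cos(psi),0])
    s=np.array([x@D,y@D,-D[2]]); n=max(1,int(np.ceil(np.linalg.norm(s)/step))); print('shift',s.round(1),'rows',n,'each',(s/n).round(1))
E
python3 - <<'E'
from h import *
o,M,p=tool(); c=calibration('wrist'); P=np.array(c['pose']); print(c['intrinsics']); print('cam in tool',(M.T@(P[:3,3]-o['eef_pos'])).round(1)); print((M.T@P[:3,:3]).round(3))
z=np.load('top0.npz'); im,d,K,P=z['im'],z['d'],z['K'],z['P']; C=cloud(d,K,P); Z=C[...,2]
m=np.zeros((480,640),bool); m[228:265,235:256]=1; q=C[m&(Z>34)&(Z<48)][:,:2].astype(np.float32)
l=cv2.fitLine(q,cv2.DIST_HUBER,0,.01,.01).ravel(); print(l, np.degrees(np.arctan2(l[1],l[0])))
m[:]=0; m[268:322,205:250]=1
w=m&(im.min(2)>150)&(Z<12); q=C[w]; print(len(q),q.mean(0)); 
from scipy.cluster.vq import kmeans2
print(kmeans2(q[:,:2],2,minit='++',seed=1)[0])
plan([480,270,300],np.radians(-22))
E
```

```text
[[331.10364979   0.         317.49569272]
 [  0.         331.10364979 234.77719536]
 [  0.           0.           1.        ]]
cam in tool [  69.4    0.2 -141.9]
[[ 0.001 -0.962 -0.273]
 [ 1.     0.001  0.001]
 [-0.001 -0.273  0.962]]
[ 9.4781709e-01 -3.1881467e-01  5.3332916e+02  2.4295837e+02] -18.591255
1061 [415.23734389 282.51112644   5.92051791]
[[446.04217443 272.0645491 ]
 [384.83632199 292.82076363]]
t 0.1 tcp [ 221.7 -584.   230.8] psi 0.3628 tilt [ 1.e-04 -1.e-03 -1.e+00] F [0.4 0.9 0.4]
turn 0.7468
shift [ -80.5 -888.6  -69.2] rows 23 each [ -3.5 -38.6  -3. ]
```

>>> move_arm(rows=[[[0.085,0,0,0,0.1725],[0.085,0,0,0,0.1725],[0.085,0,0,0,0.1725],[0.085,0,0,0,0.1725],[0.085,0,-0.044,0,0],[0.085,0,-0.044,0,0],[0.085,0,-0.044,0,0],[0.085,0,-0.044,0,0],[0.085,0,-0.044,0,0],[0.085,0,-0.044,0,0],[0.085,0,-0.044,0,0],[0.085,0,-0.044,0,0]]])

```text
t: 1.6
eef_pos: [335.1, -249.6, 231.2]
ee_rot: [-3.099, 0.512, 0.0]
ft_force: [1.1, -0.3, -0.1]
opening: 0.994
finger_force: 0.0
```

>>> move_arm(rows=[[[0.085,0,-0.044,0,0],[0.085,0,-0.044,0,0],[0.085,0,-0.044,0,0],[0.085,0,-0.044,0,0],[0.085,0,-0.044,0,0],[0.085,0,-0.044,0,0],[0.085,0,-0.044,0,0],[0.085,0,-0.044,0,0],[0.085,0.007,-0.044,0,0],[0.085,0,-0.044,0,0],[0.085,0,-0.044,0,0],[0.085,0,0,0,0]]])

```text
t: 3.1
eef_pos: [497.6, 207.4, 230.8]
ee_rot: [-3.1, 0.508, 0.0]
ft_force: [-0.1, -0.6, -0.2]
opening: 0.998
finger_force: 0.0
```

Run:
```python
from h import *
im,d,K,P=snap('wrist'); save('w1',im); np.savez('w1',im=im,d=d,K=K,P=P); plan([512,250,230],-0.327)
```

```text
t 3.15 tcp [497.  206.  230.8] psi -0.3252 tilt [-6.e-04  5.e-04 -1.e+00] F [-0.1 -1.2 -0.2]
turn 0.0018
shift [  0.1 -46.5   0.8] rows 2 each [  0.  -23.3   0.4]
```

View pics/w1.png

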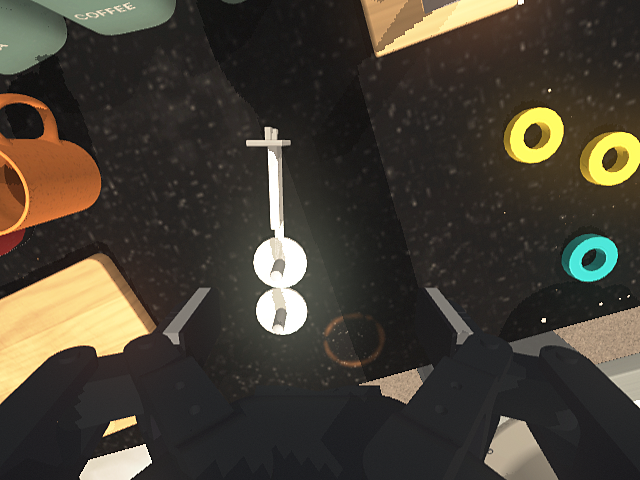

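The wrist view shows the arm clearly, with pans at about (280,262) and (282,311), the fin at u274–279 and the back plate at (268,143).

Run:
```python
from h import *
z=np.load('w1.npz'); im,d,K,P=z['im'],z['d'],z['K'],z['P']
g=im.min(2)>150
m=np.zeros((480,640),np.uint8); m[125:340,240:315]=1; m&=g.astype(np.uint8)
def circ(v0,v1):
    mm=m.copy(); mm[:v0]=0; mm[v1:]=0
    cs,_=cv2.findContours(mm,cv2.RETR_EXTERNAL,cv2.CHAIN_APPROX_NONE); c=max(cs,key=len); 
    W=np.array([ray(*p[0],K,P,6)[:2] for p in c]).astype(np.float32); return cv2.minEnclosingCircle(W), cv2.minEnclosingCircle(c)
print(circ(245,286),circ(290,336))
C=cloud(d,K,P); Z=C[...,2]
q=C[(m>0)&(Z>37)&(Z<43)]; print(len(q)); l=cv2.fitLine(q[:,:2].astype(np.float32),cv2.DIST_HUBER,0,.01,.01).ravel(); print(l,np.degrees(np.arctan2(l[1],l[0])))
q=C[(np.arange(480)[:,None]<165)&(np.arange(640)>240)&(np.arange(640)<300)&(Z>80)&(Z<95)]; print(len(q),cv2.minAreaRect(q[:,:2].astype(np.float32)),np.median(q[:,2]))
# rows: fin edges
for v in (170,190,210,225):
    u=np.where(m[v])[0]; print(v,u.min(),u.max(),ray(u.min(),v,K,P,40)[:2].round(1),ray(u.max()+1,v,K,P,40)[:2].round(1), Z[v,u].round(0))
```

```text
(((446.1700439453125, 270.9781799316406), 32.0679931640625), ((279.7436828613281, 262.1218566894531), 26.771408081054688)) (((385.82574462890625, 290.78729248046875), 32.63585662841797), ((281.1666564941406, 311.1666564941406), 25.509368896484375))
721
[ 9.5163596e-01 -3.0722788e-01  5.3103357e+02  2.4274706e+02] -17.89225
221 ((576.2532348632812, 227.4249725341797), (29.785228729248047, 4.033202648162842), 71.47947692871094) 89.18677820476273
170 269 281 [552.4 239.3] [548.3 227.1] [39. 39. 39. 39. 40. 39. 40. 38. 38. 27. 19.  9.]
190 269 281 [533.9 246.4] [529.7 234. ] [39. 38. 39. 39. 38. 39. 39. 38. 40. 37. 23. 15.]
210 270 282 [514.4 252.7] [510.2 240.1] [39. 39. 38. 38. 39. 39. 37. 39. 40. 29. 20. 10.]
225 271 283 [499.3 257.3] [495.  244.6] [39. 38. 40. 39. 40. 39. 39. 39. 37. 33.  5.  5.  2.]
```

>>> move_arm(rows=[[[0.085,0.001,-0.0225,0.03,-0.004],[0.085,0,-0.0225,0.04,0],[0.085,0,0,0.05,0],[0.085,0,0,0.04,0],[0.085,0,0,0,0],[0.085,0,0,0,0]]])

```text
t: 3.9
eef_pos: [513.1, 247.1, 72.7]
ee_rot: [-3.1, 0.506, -0.002]
ft_force: [-0.4, -0.6, 1.2]
opening: 0.995
finger_force: 0.0
```

Run:
```python
from h import *
plan([512.4,248.8,10],-0.321)
```

```text
t 3.9 tcp [513.1 247.1  72.7] psi -0.3238 tilt [ 9.e-04 -7.e-04 -1.e+00] F [-0.4 -0.6  1.2]
turn -0.0028
shift [-1.2 -1.4 62.7] rows 2 each [-0.6 -0.7 31.4]
```

>>> move_arm(rows=[[[0.085,-0.001,-0.0015,0.022,-0.003],[0.085,0,0,0.02,0],[0.085,0,0,0.02,0],[0.085,0,0,0,0],[0.0,0,0,0,0],[0.0,0,0,0,0],[0.0,0,0,0,0],[0.0,0,0,0,0],[0.0,0,0,0,0],[0.0,0,0,0,0]]])

```text
t: 5.15
eef_pos: [512.1, 249.2, 9.7]
ee_rot: [-3.101, 0.501, -0.001]
ft_force: [-0.4, -0.5, 7.1]
opening: 0.107
finger_force: 59.2
```

Run:
```python
from h import *
plan([512.4,248.8,160],-0.321); print(observe()['opening'],observe()['finger_force'])
```

```text
t 5.15 tcp [512.1 249.2   9.7] psi -0.3204 tilt [ 3.e-04 -3.e-04 -1.e+00] F [-0.4 -0.5  7.1]
turn 0.0006
shift [   0.4    0.3 -150.3] rows 4 each [  0.1   0.1 -37.6]
0.10670851297916997 59.24757778644562
```

>>> move_arm(rows=[[[0.0,0,0,-0.02,0],[0.0,0,0,-0.045,0],[0.0,0,0,-0.045,0],[0.0,0.0095,0.034,0,0],[0.0,0.0095,0.034,0,0],[0.0,0.0095,0.034,0,0],[0.0,0.0095,0.034,0,0],[0.0,0.009,0.035,0,0],[0.0,0.009,0.035,0,0],[0.0,0,0,0,-0.107],[0.0,0,0,0,-0.107],[0.0,0,0,0,-0.106]]])

```text
t: 6.65
eef_pos: [499.9, 35.8, 119.1]
ee_rot: [-3.142, -0.005, 0.001]
ft_force: [-0.1, -0.2, -4.5]
opening: 0.109
finger_force: 59.4
```

>>> move_arm(rows=[[[0.0,0,0,0,0],[0.0,0,0,0,0],[0.0,0,0,0,0],[0.0,0,0,0,0]]])

```text
t: 7.15
eef_pos: [500.3, 36.0, 119.2]
ee_rot: [-3.142, 0.001, 0.0]
ft_force: [0.4, 0.5, -4.3]
opening: 0.11
finger_force: 59.3
```

Run:
```python
from h import *
plan([500,36,119],0.0); print(observe()['opening'],observe()['finger_force'],observe()['wrist_torque'])
im,d,K,P=snap('wrist'); save('w2',im); np.savez('w2',im=im,d=d,K=K,P=P)
```

```text
t 7.15 tcp [500.3  36.  119.2] psi -0.0009 tilt [-1.e-04 -0.e+00 -1.e+00] F [ 0.4  0.5 -4.3]
turn -0.0009
shift [-0.3 -0.   0.2] rows 1 each [-0.3 -0.   0.2]
0.1100643042374282 59.32845890522003 [-0.03560354 -0.05453038 -0.04814312]
```

View pics/w2.png

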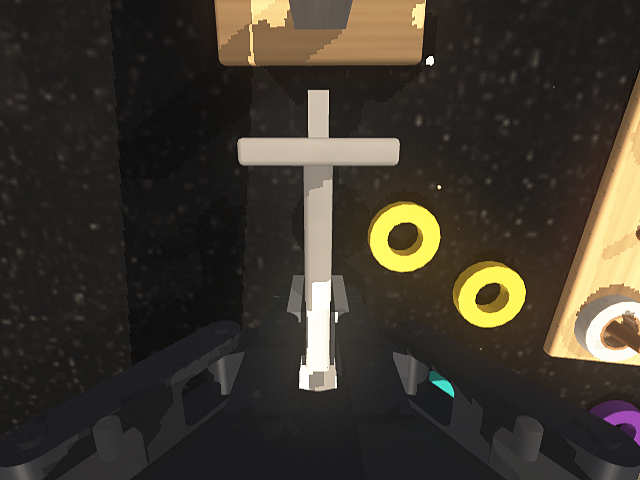

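The wrist view shows the held arm square in the hand. Its back plate spans u238–400 at v152, the claw is at (318,100), the foot's front edge is at v≈64 (u219–425), and the upright's base is at u290–352.

Run:
```python
from h import *
z=np.load('w2.npz'); im,d,K,P=z['im'],z['d'],z['K'],z['P']; C=cloud(d,K,P); Z=C[...,2]
hsv=cv2.cvtColor(im,cv2.COLOR_RGB2HSV)
f=(Z>8)&(Z<16)&(np.arange(480)[:,None]<80); f[:,:200]=0; f[:,440:]=0
f=cv2.morphologyEx(f.astype(np.uint8),cv2.MORPH_OPEN,np.ones((3,3)))>0
bot=[(u,np.where(f[:,u])[0].max()) for u in range(235,410)]
W=np.array([ray(u,v+.5,K,P,12)[:2] for u,v in bot]); l=np.polyfit(W[:,1],W[:,0],1); print('foot front',W[:,0].mean(),'slope',l[0])
L=[ray(np.where(f[v])[0].min(),v,K,P,12)[:2] for v in range(5,50,6)]; Rr=[ray(np.where(f[v])[0].max()+1,v,K,P,12)[:2] for v in range(5,50,6)]
print(np.round(L,1).tolist(),np.round(Rr,1).tolist(),'mid y',(np.mean(L,0)+np.mean(Rr,0))/2)
q=C[(Z>18)&(Z<120)&(np.arange(480)[:,None]<30)&(abs(np.arange(640)-320)<45)]; print('upright',len(q), q.min(0),q.max(0),np.median(q,0))
q=C[(Z>180)&(Z<215)]; q=q[(q[:,0]>540)]; print('plate',len(q),cv2.minAreaRect(q[:,:2].astype(np.float32)),np.median(q,0))
q=C[(Z>165)&(Z<181)&(C[...,0]>575)]; print('claw',len(q),q.min(0),q.max(0),np.median(q,0))
q=C[(Z>143)&(Z<158)&(C[...,0]>505)&(abs(C[...,1]-36)<12)]; print('fin',len(q),np.median(q,0),cv2.fitLine(q.astype(np.float32),cv2.DIST_HUBER,0,.01,.01).ravel())
z=np.load('top0.npz'); im,d,K,P=z['im'],z['d'],z['K'],z['P']; C=cloud(d,K,P); Z=C[...,2]
m=np.zeros((480,640),bool); m[165:216,295:360]=1
q=C[m&(Z>205)&(Z<230)]; print('top of upright',cv2.minAreaRect(q[:,:2].astype(np.float32)),q.min(0),q.max(0))
```

```text
foot front 621.1537632080111 slope -0.00449100520710764
[[655.1, 102.6], [651.7, 102.9], [648.3, 102.5], [644.8, 102.8], [641.3, 102.4], [637.7, 102.7], [634.2, 101.7], [630.5, 102.6]] [[655.2, -35.3], [651.8, -35.0], [648.3, -35.3], [644.8, -34.9], [641.3, -35.2], [637.8, -34.9], [634.2, -35.2], [630.6, -35.5]] mid y [642.96865555  33.69113628]
upright 1507 [640.87558761  17.15483236  18.02115869] [642.45016057  51.15307246  59.21117307] [641.67949088  34.17962969  41.22769979]
plate 4322 ((567.81689453125, 35.83161926269531), (4.92338752746582, 30.34262466430664), 0.0014698350569233298) [567.98731372  35.67702289 198.77336726]
claw 602 [575.00604257  33.21978259 175.08652535] [581.48850662  38.06075352 179.17354622] [578.22907837  35.63118191 176.86684025]
fin 5061 [530.72935921  35.55285789 148.75366917] [ 9.9984843e-01 -1.2448657e-02 -1.2173894e-02  5.3435693e+02
  3.5692852e+01  1.4888155e+02]
top of upright ((652.784912109375, 35.63098907470703), (27.412193298339844, 32.67815399169922), 0.42665842175483704) [639.0055839   19.32619865 210.23887066] [666.45396212  52.00672124 225.03525382]
```

>>> move_arm(rows=[[[0.0,0.015,0.0016,0,0],[0.0,0.02,0,0,0],[0.0,0.015,0,0,0],[0.0,0.007,0,0,0],[0.0,0.003,0,0,0],[0.0,0.003,0,0,0],[0.0,0.003,0,0,0],[0.0,0,0,0,0]]])

```text
t: 8.2
eef_pos: [566.1, 34.4, 119.2]
ee_rot: [-3.142, 0.0, 0.001]
ft_force: [-1.3, 0.3, -3.2]
opening: 0.107
finger_force: 59.3
```

>>> move_arm(rows=[[[0.0,0.002,0,0,0],[0.0,0.002,0,0,0],[0.0,0.001,0,0,0],[0.0,0.001,0,0,0],[0.0,0,0,0,0]]])

```text
t: 8.82
eef_pos: [571.3, 34.4, 119.1]
ee_rot: [3.142, -0.0, -0.003]
ft_force: [-7.4, -0.4, -1.1]
opening: 0.103
finger_force: 60.0
```

Run:
```python
from h import *
plan([571.7,34.2,119],0.0); print(observe()['opening'],observe()['finger_force'],observe()['wrist_torque'])
im,d,K,P=snap('wrist'); save('w3',im); np.savez('w3',im=im,d=d,K=K,P=P)
```

```text
t 8.82 tcp [571.3  34.4 119.1] psi -0.0001 tilt [-0.0019  0.     -1.    ] F [-7.4 -0.4 -1.1]
turn -0.0001
shift [0.4 0.2 0.1] rows 1 each [0.4 0.2 0.1]
0.10264190981760443 60.010188817977905 [-0.06829103  0.83110437  0.06457881]
```

View pics/w3.png

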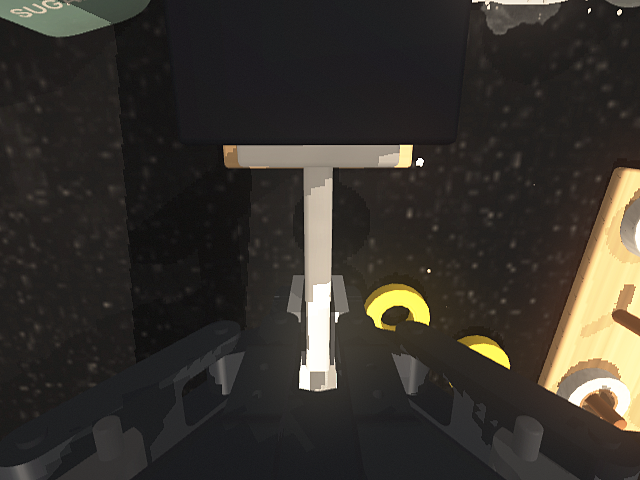

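The plate is flush against the upright, so the claws are in the slots. Next I press down.

>>> move_arm(rows=[[[0.0,0.0005,0,0.002,0],[0.0,0,0,0.003,0],[0.0,0,0,0.003,0],[0.0,0,0,0.003,0],[0.0,0,0,0.002,0],[0.0,0,0,0.001,0],[0.0,0,0,0,0]]])

```text
t: 9.75
eef_pos: [571.3, 34.4, 104.9]
ee_rot: [-3.142, 0.0, 0.005]
ft_force: [-8.0, -0.2, -1.3]
opening: 0.107
finger_force: 59.7
```

>>> move_arm(rows=[[[0.0,0,0,0.001,0],[0.0,0,0,0.001,0],[0.0,0,0,0.001,0],[0.0,0,0,0,0]]])

```text
t: 10.25
eef_pos: [571.0, 34.4, 102.4]
ee_rot: [3.142, -0.0, -0.005]
ft_force: [-15.2, -0.5, 10.7]
opening: 0.104
finger_force: 61.7
```

>>> move_arm(rows=[[[0.0,0,0,0.001,0],[0.0,0,0,0.001,0],[0.0,0,0,0,0]]])

```text
t: 10.62
eef_pos: [570.8, 34.4, 101.1]
ee_rot: [3.142, -0.0, -0.005]
ft_force: [-20.3, -0.6, 22.8]
opening: 0.107
finger_force: 64.3
```

Run:
```python
from h import *
plan([571.7,34.2,104],0.0)
for n in('scene','wrist'):
    im,d,K,P=snap(n); np.savez(n+'4',im=im,d=d,K=K,P=P)
    if n=='scene': a=cv2.resize(im[190:300,230:430],None,fx=4,fy=4,interpolation=cv2.INTER_CUBIC); save('s4',a)
C=cloud(d,K,P);Z=C[...,2]
q=C[(abs(C[...,0]-639)<1.8)&(abs(C[...,1]-34)<20)&(Z>170)&(Z<205)]; print('plate top',len(q),q.min(0),q.max(0),np.median(q,0))
```

```text
t 10.62 tcp [570.8  34.4 101.1] psi -0.0001 tilt [-0.0031  0.     -1.    ] F [-20.3  -0.6  22.8]
turn -0.0001
shift [ 0.9  0.2 -2.9] rows 1 each [ 0.9  0.2 -2.9]
plate top 66 [637.22810255  19.42843674 180.60327212] [637.96075585  48.75312226 191.46113647] [637.51605193  21.21887255 183.23094106]
```

View pics/s4.png

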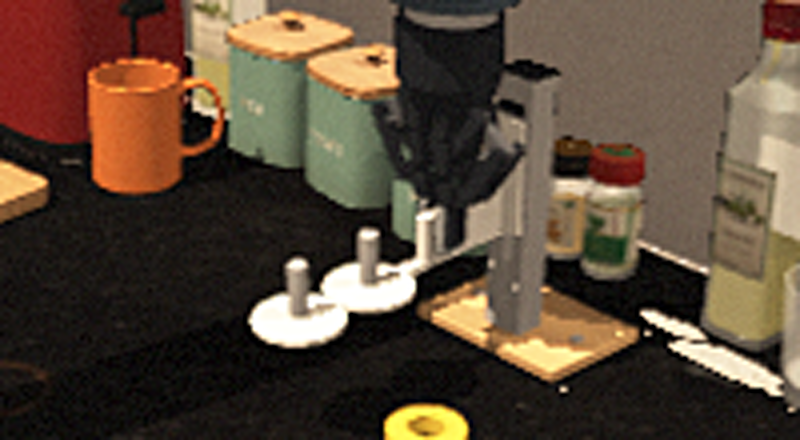

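The scene crop shows the arm hanging on the upright, with the black catch at about (512,105) just above its plate. I'll pull up gently to check that it is locked.

>>> move_arm(rows=[[[0.0,-0.001,0,-0.002,0],[0.0,0,0,-0.002,0],[0.0,0,0,-0.002,0],[0.0,0,0,-0.001,0],[0.0,0,0,0,0]]])

```text
t: 11.35
eef_pos: [571.6, 34.4, 107.0]
ee_rot: [-3.142, 0.0, 0.001]
ft_force: [-2.4, -0.1, -15.1]
opening: 0.109
finger_force: 58.2
```

>>> move_arm(rows=[[[0.0,0,0,0.002,0],[0.0,0,0,0.0015,0],[0.0,0,0,0,0],[0.085,0,0,0,0],[0.085,0,0,0,0],[0.085,0,0,0,0],[0.085,0,0,-0.03,0],[0.085,0,0,-0.04,0],[0.085,-0.02,0,-0.04,0],[0.085,-0.03,0,-0.04,0],[0.085,-0.03,0,-0.04,0],[0.085,-0.02,0,0,0]]])

```text
t: 12.85
eef_pos: [472.2, 34.4, 296.8]
ee_rot: [3.141, -0.0, 0.009]
ft_force: [-0.3, -0.5, -0.7]
opening: 0.993
finger_force: 0.0
```

>>> move_arm(rows=[[[0.085,0,0,0,0],[0.085,0,0,0,0],[0.085,0,0,0,0]]])

```text
t: 13.22
eef_pos: [472.4, 34.3, 293.3]
ee_rot: [-3.142, 0.0, 0.001]
ft_force: [-0.3, 0.4, 0.3]
opening: 0.997
finger_force: 0.0
```

Run:
```python
from h import *
plan([471,34.2,280],0.0)
im,d,K,P=snap('wrist'); save('w5',im); np.savez('w5',im=im,d=d,K=K,P=P)
```

```text
t 13.22 tcp [472.4  34.3 293.3] psi -0.0002 tilt [-5.e-04 -0.e+00 -1.e+00] F [-0.3  0.4  0.3]
turn -0.0002
shift [-1.4  0.1 13.3] rows 1 each [-1.4  0.1 13.3]
```

View pics/w5.png

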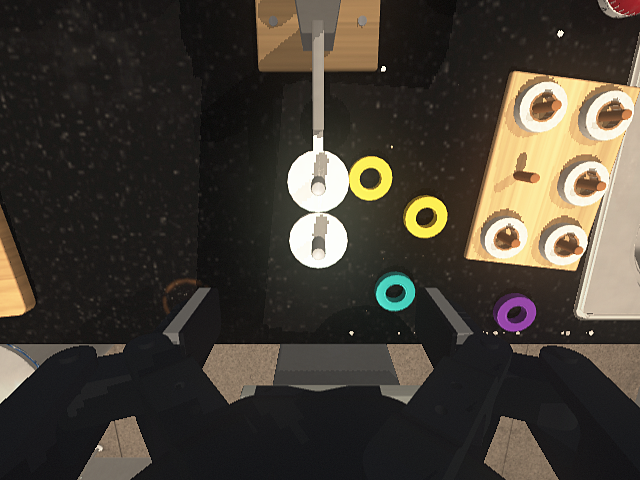

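The wrist view shows the mounted arm with pans at (318,181) and (318,240). Five pale rolls are on posts at (543,106), (608,117), (585,183), (505,238) and (565,244), and the post at (525,176) is empty.

```bash
cat >> h.py <<'E'
def rolls(im,d,K,P,zr=(21,31)):
    C=cloud(d,K,P); Z=C[...,2]; hsv=cv2.cvtColor(im,cv2.COLOR_RGB2HSV)
    m=((Z>zr[0])&(Z<zr[1])&(hsv[...,1]<90)&(hsv[...,2]>60)).astype(np.uint8)
    m=cv2.morphologyEx(m,cv2.MORPH_OPEN,np.ones((3,3),np.uint8))
    n,L,s,_=cv2.connectedComponentsWithStats(m); out=[]
    for i in range(1,n):
        if s[i,4]<150: continue
        cs,_=cv2.findContours((L==i).astype(np.uint8),cv2.RETR_EXTERNAL,cv2.CHAIN_APPROX_NONE)
        W=np.array([ray(*p[0],K,P,sum(zr)/2)[:2] for p in cs[0]]).astype(np.float32)
        c,r=cv2.minEnclosingCircle(W); out.append((round(c[0],1),round(c[1],1),round(r,1),int(s[i,4]),np.median(Z[L==i]).round(1)))
    return out
E
python3 - <<'E'
from h import *
z=np.load('w5.npz'); im,d,K,P=[z[k] for k in('im','d','K','P')]
for r in rolls(im,d,K,P): print(r)
C=cloud(d,K,P); Z=C[...,2]
for v0,v1 in((145,211),(213,272)):
    m=np.zeros((480,640),np.uint8); m[v0:v1,285:352]=(Z[v0:v1,285:352]>90)&(Z[v0:v1,285:352]<112)
    cs,_=cv2.findContours(m,0,1); c=max(cs,key=cv2.contourArea); W=np.array([ray(*p[0],K,P,101)[:2] for p in c]).astype(np.float32); print('pan',cv2.minEnclosingCircle(W),np.median(Z[m>0]))
q=C[(Z>136)&(Z<146)&(C[...,0]<520)&(abs(C[...,1]-34)<15)]; print('pins',len(q),np.median(q[q[:,0]>468],0),np.median(q[q[:,0]<468],0))
q=C[(Z>110)&(Z<131)&(C[...,0]>530)&(abs(C[...,1]-34)<15)]; print('fin top',len(q),np.median(q,0))
z=np.load('top0.npz'); print([r for r in rolls(z['im'],z['d'],z['K'],z['P']) if 25<r[2]<50])
E
```

```text
(579.8, -226.0, 28.6, 1260, np.float64(25.3))
(570.7, -304.6, 28.9, 1212, np.float64(25.4))
(492.3, -295.6, 28.9, 1031, np.float64(25.3))
(422.4, -207.9, 28.5, 925, np.float64(25.3))
(413.3, -286.1, 29.2, 892, np.float64(25.3))
pan ((505.15576171875, 33.38045120239258), 33.075439453125) 94.63109551859026
pan ((441.2973937988281, 33.46240997314453), 30.87696647644043) 92.11708298406757
pins 0 [nan nan nan] [nan nan nan]
fin top 480 [579.40507401  33.56592471 129.90154653]
[]
  return _methods._mean(a, axis=axis, dtype=dtype,
  ret = um.true_divide(
```

Run:
```python
from h import *
z=np.load('w5.npz'); im,d,K,P=[z[k] for k in('im','d','K','P')]
C=cloud(d,K,P); Z=C[...,2]
for v in range(2,270,6):
    r=slice(316,321); print(v,C[v,r].mean(0).round(1), end=' | ')
print()
q=C[(abs(C[...,0]-637)<5)&(Z>60)]; print(len(q))
for zz in range(80,220,10):
    w=q[abs(q[:,2]-zz)<5]; 
    if len(w): print(zz,len(w),w.min(0).round(1),w.max(0).round(1))
a=cv2.resize(im[0:150,240:400],None,fx=4,fy=4,interpolation=cv2.INTER_CUBIC); save('w5c',a)
```

```text
2 [633.7  33.7 172.2] | 8 [634.3  33.7 159.7] | 14 [634.8  33.7 146.4] | 20 [634.8  33.6 133.5] | 26 [630.5  33.6 133.7] | 32 [626.1  33.6 134. ] | 38 [622.2  33.6 132.6] | 44 [617.6  33.6 133.7] | 50 [613.4  33.6 132.6] | 56 [608.9  33.6 132.9] | 62 [604.5  33.6 132.5] | 68 [600.1  33.6 132.4] | 74 [595.5  33.6 132.5] | 80 [591.   33.6 132. ] | 86 [586.3  33.6 132.5] | 92 [581.7  33.6 131.4] | 98 [576.9  33.6 131.8] | 104 [572.2  33.5 130.9] | 110 [567.4  33.5 131.2] | 116 [562.5  33.5 130.5] | 122 [557.5  33.5 131.4] | 128 [552.6  33.5 130.4] | 134 [548.2  33.4  96.5] | 140 [542.6  33.4  96.4] | 146 [536.9  33.4  96.4] | 152 [531.1  33.4  95.9] | 158 [525.2  33.4  95.1] | 164 [519.3  33.4  94.7] | 170 [513.4  33.4  95.2] | 176 [508.1  33.4 102.5] | 182 [506.   33.5 134.4] | 188 [500.7  33.5 135.3] | 194 [495.   33.5 133.8] | 200 [482.7  33.4  94.7] | 206 [476.2  33.3  93.6] | 212 [469.5  33.3  92.2] | 218 [463.3  33.3  93.9] | 224 [456.7  33.3  93.6] | 230 [449.8  33.3  92.4] | 236 [444.3  33.3  96.6] | 242 [443.5  33.4 115.7] | 248 [442.2  33.4 131.1] | 254 [457.2  33.5 191.9] | 260 [415.   33.3  90.6] | 266 [408.   33.3  91. ] | 
1327
80 16 [641.4  17.1  75.1] [642.   50.7  83.7]
90 13 [637.1  17.1  86.5] [641.9  51.   94.9]
100 73 [635.9  17.3  95.2] [641.9  50.5 105. ]
110 87 [635.6  17.3 105.1] [642.   51.1 115. ]
120 90 [635.3  17.7 115.1] [641.8  51.  125. ]
130 157 [632.   17.3 125.1] [641.9  51.1 135. ]
140 169 [632.   17.2 135. ] [642.   51.  144.9]
150 177 [634.   17.3 145.1] [642.   51.1 154.9]
160 194 [633.5  19.  155. ] [635.4  48.8 165. ]
170 223 [633.2  19.1 165.1] [634.6  48.8 174.9]
180 40 [632.9  19.5 175. ] [633.9  48.  177.9]
```

View pics/w5c.png

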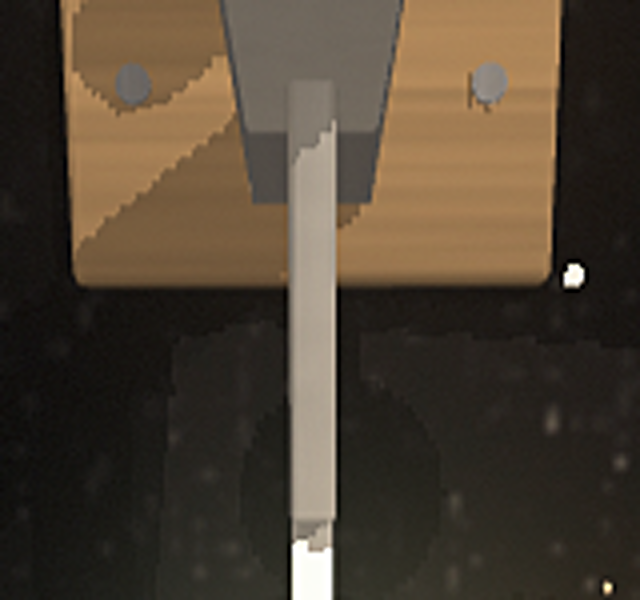

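The fin top line extrapolates to about 134 mm at the upright, so the heel is seated at about 95 mm. The slight 2° droop is just hook play. Next I pick the first roll, the single one at (492,-296).

>>> move_arm(rows=[[[0.085,0.0025,0.041,0.015,0],[0.085,0.0025,0.041,0.02,0],[0.085,0.0025,0.041,0.02,0],[0.085,0.0025,0.041,0.02,0],[0.085,0.0025,0.041,0.02,0],[0.085,0.0025,0.041,0.02,0],[0.085,0.0025,0.042,0.03,0],[0.085,0.0025,0.042,0.03,0],[0.085,0,0,0,0],[0.085,0,0,0,0],[0.085,0,0,0,0]]])

```text
t: 14.65
eef_pos: [492.1, -294.9, 119.4]
ee_rot: [3.141, 0.001, 0.001]
ft_force: [-1.1, -0.2, -0.2]
opening: 1.0
finger_force: 0.0
```

Run:
```python
from h import *
plan([492.3,-295.6,11],0.0)
im,d,K,P=snap('wrist'); print(rolls(im,d,K,P))
```

```text
t 14.65 tcp [ 492.1 -294.9  119.4] psi 0.0007 tilt [ 6.e-04  3.e-04 -1.e+00] F [-1.1 -0.2 -0.2]
turn 0.0007
shift [  0.2   0.7 108.4] rows 3 each [ 0.1  0.2 36.1]
[(579.4, -228.8, 27.7, 3631, np.float64(25.1)), (570.2, -307.3, 27.5, 3464, np.float64(25.2)), (491.9, -298.2, 27.8, 2690, np.float64(25.2)), (421.7, -215.1, 27.8, 1006, np.float64(25.0)), (413.6, -288.7, 28.4, 2123, np.float64(25.1))]
```

>>> move_arm(rows=[[[0.085,0,0.003,0.035,0],[0.085,0,0,0.035,0],[0.085,0,0,0.025,0],[0.085,0,0,0.008,0],[0.085,0,0,0.005,0],[0.085,0,0,0,0],[0.045,0,0,0,0],[0.045,0,0,0,0],[0.045,0,0,0,0],[0.045,0,0,0,0],[0.045,0,0,0,0]]])

```text
t: 16.08
eef_pos: [492.0, -298.9, 12.1]
ee_rot: [3.141, 0.0, 0.002]
ft_force: [-3.3, 2.7, 20.1]
opening: 0.626
finger_force: 59.0
```

>>> move_arm(rows=[[[0.045,0,0,-0.01,0],[0.045,0,0,-0.03,0],[0.045,0,0,-0.045,0],[0.045,0,0,-0.045,0],[0.045,0,0,-0.035,0],[0.045,0,0,0,0],[0.045,0,0,0,0]]])

```text
t: 16.95
eef_pos: [491.4, -298.4, 175.5]
ee_rot: [-3.141, 0.0, 0.001]
ft_force: [-0.3, -0.7, -0.1]
opening: 0.627
finger_force: 63.1
```

Run:
```python
from h import *
plan([500.5,33.5,175],0.0); print(observe()['opening'],observe()['finger_force'])
im,d,K,P=snap('wrist'); save('w6',im); print(rolls(im,d,K,P)); print(rolls(im,d,K,P,(170,205)))
C=cloud(d,K,P);print(np.median(C[(C[...,2]>150)&(im.min(2)>120)],0))
```

```text
t 16.95 tcp [ 491.4 -298.4  175.5] psi -0.0003 tilt [-4.e-04 -3.e-04 -1.e+00] F [-0.3 -0.7 -0.1]
turn -0.0003
shift [   9.1 -331.9    0.5] rows 9 each [  1.  -36.9   0.1]
0.6268642913510803 63.09393458068371
[(579.5, -228.9, 27.7, 2357, np.float64(25.1)), (570.4, -307.4, 27.5, 2240, np.float64(25.2)), (422.3, -210.7, 28.2, 902, np.float64(25.0)), (410.9, -298.2, 22.3, 585, np.float64(25.2))]
[(491.8, -298.5, 29.2, 7969, np.float64(188.2)), (499.6, -266.1, 6.9, 295, np.float64(195.0)), (498.8, -330.7, 7.3, 312, np.float64(194.2))]
[ 496.51459179 -298.55951757  188.33466233]
```

View pics/w6.png

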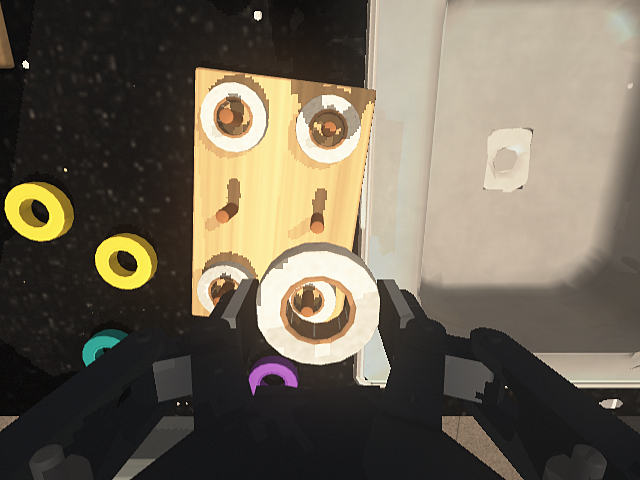

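The wrist view shows the roll held level and centred in the fingers at (318,303). Four rolls remain on the board.

>>> move_arm(rows=[[[0.045,0.001,-0.02,0,0],[0.045,0.001,-0.037,0,0],[0.045,0.001,-0.04,0,0],[0.045,0.001,-0.04,0,0],[0.045,0.001,-0.04,0,0],[0.045,0.001,-0.04,0,0],[0.045,0.001,-0.04,0,0],[0.045,0.001,-0.04,0,0],[0.045,0.001,-0.035,0,0],[0.045,0,0,0,0],[0.045,0,0,0,0],[0.045,0,0,0,0]]])

```text
t: 18.5
eef_pos: [500.6, 32.9, 175.6]
ee_rot: [3.142, -0.002, -0.001]
ft_force: [0.9, 0.5, 0.0]
opening: 0.625
finger_force: 63.1
```

Run:
```python
from h import *
plan([500.1,33.5,99],0.0)
im,d,K,P=snap('wrist'); C=cloud(d,K,P);Z=C[...,2]
q=C[(Z>175)&(Z<195)&(im.min(2)>120)]; print('roll',cv2.minEnclosingCircle(q[:,:2].astype(np.float32)),np.median(q,0))
q=C[(Z>126)&(Z<142)&(C[...,0]<515)&(abs(C[...,1]-34)<13)]; print('pin',len(q),q.min(0),q.max(0))
```

```text
t 18.5 tcp [500.6  32.9 175.6] psi -0.001 tilt [-5.e-04  0.e+00 -1.e+00] F [0.9 0.5 0. ]
turn -0.001
shift [-0.5 -0.6 76.6] rows 2 each [-0.2 -0.3 38.3]
roll ((499.4881591796875, 32.360687255859375), 28.105058670043945) [503.8394528   31.91679322 188.40156565]Traceback (most recent call last):
  File "<stdin>", line 5, in <module>
    return umr_minimum(a, axis, None, out, keepdims, initial, where)
ValueError: zero-size array to reduction operation minimum which has no identity
```

>>> move_arm(rows=[[[0.045,0,-0.0005,0.025,0],[0.045,0,0,0.02,0],[0.045,0,0,0.015,0],[0.045,0,0,0.01,0],[0.045,0,0,0.005,0],[0.045,0,0,0,0],[0.045,0,0,0,0]]])

```text
t: 19.42
eef_pos: [501.1, 33.8, 101.2]
ee_rot: [3.142, -0.0, 0.001]
ft_force: [-0.0, -0.1, -1.1]
opening: 0.625
finger_force: 63.1
```

>>> move_arm(rows=[[[0.045,0,0,0.003,0],[0.045,0,0,0,0],[0.085,0,0,0,0],[0.085,0,0,0,0],[0.085,0,0,0,0],[0.085,0,0,-0.015,0],[0.085,0,0,-0.03,0],[0.085,0,0,-0.045,0],[0.085,0,0.03,-0.04,0],[0.085,0,0.04,-0.02,0],[0.085,0,0.02,0,0],[0.085,0,0,0,0]]])

```text
t: 20.92
eef_pos: [500.8, -57.1, 248.0]
ee_rot: [3.141, -0.003, 0.001]
ft_force: [-0.0, -0.1, 0.7]
opening: 0.997
finger_force: 0.0
```

```bash
cat >> h.py <<'E'
def check():
    im,d,K,P=snap('wrist'); C=cloud(d,K,P);Z=C[...,2]; print('board',[r[:3] for r in rolls(im,d,K,P)]); print('table',[r[:3] for r in rolls(im,d,K,P,(10,18)) if 22<r[2]<33])
    for n,x0 in(('inner',501),('outer',437)):
        m=(abs(np.hypot(C[...,0]-x0,C[...,1]-33.5)-21)<5)&(Z>85)&(Z<160); print(n,'ring z',m.sum(),np.percentile(Z[m],[10,50,90]).round(1) if m.sum() else '')
    return im
E
python3 - <<'E'
from h import *
plan([575,-306,120],0.0)
save('w7',check())
E
```

```text
t 20.93 tcp [500.8 -57.1 248. ] psi -0.0021 tilt [ 4.e-04  2.e-04 -1.e+00] F [-0.  -0.1  0.7]
turn -0.0021
shift [ 74.2 248.9 128. ] rows 8 each [ 9.3 31.1 16. ]
board [(579.9, -226.6, 28.1), (570.8, -305.5, 28.6), (422.7, -207.7, 28.5), (413.2, -286.8, 28.6)]
table []
inner ring z 1655 [107.2 108.4 109.6]
outer ring z 1028 [90.9 92.  93.1]
```

View pics/w7.png

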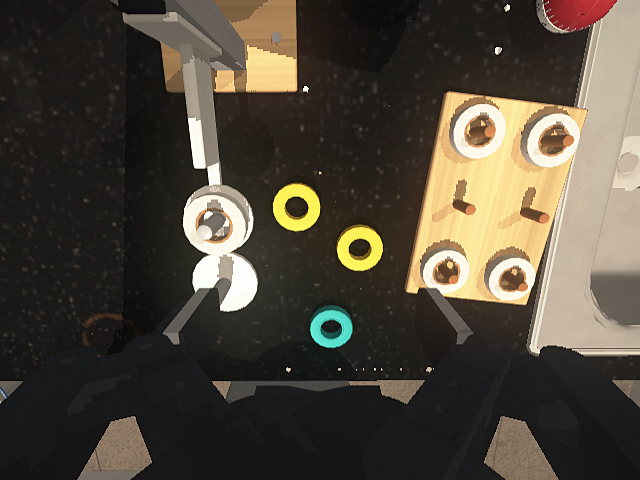

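The inner pin now carries one roll, seated at (215,225). Four rolls are left on the board. Next is the roll at (570,-307), approached with the fingers turned about 35° to clear its neighbour.

>>> move_arm(rows=[[[0.085,0.01,0.035,0.018,0],[0.085,0.01,0.036,0.018,0],[0.085,0.01,0.036,0.018,0],[0.085,0.01,0.036,0.018,0],[0.085,0.01,0.036,0.018,0],[0.085,0.01,0.036,0.018,0],[0.085,0.01,0.036,0.02,0],[0.085,0,0,0,-0.15],[0.085,0,0,0,-0.15],[0.085,0,0,0,-0.15],[0.085,0,0,0,-0.15],[0.085,0,0,0,0]]])

```text
t: 22.48
eef_pos: [571.0, -305.9, 119.4]
ee_rot: [-3.001, -0.928, 0.001]
ft_force: [-0.7, -0.7, 0.7]
opening: 0.997
finger_force: 0.0
```

Run:
```python
from h import *
o=observe(); im,d,K,P=snap('wrist'); r=rolls(im,d,K,P); print(r)
c=min(r,key=lambda c:np.hypot(c[0]-o['eef_pos'][0],c[1]-o['eef_pos'][1])); print(c)
plan([c[0],c[1],13.5],0.6)
```

```text
[(580.2, -228.6, 27.7, 3186, np.float64(25.1)), (571.3, -306.8, 27.8, 2687, np.float64(25.2)), (423.7, -209.7, 28.9, 2011, np.float64(25.0)), (427.9, -302.2, 19.4, 539, np.float64(25.0))]
(571.3, -306.8, 27.8, 2687, np.float64(25.2))
t 22.52 tcp [ 570.9 -306.2  119.4] psi 0.5972 tilt [-1.e-04 -7.e-04 -1.e+00] F [-0.2 -0.2 -0. ]
turn -0.0028
shift [-1.000e-01  7.000e-01  1.059e+02] rows 3 each [-0.   0.2 35.3]
```

Well aligned, so I descend, grasp, lift and turn back.

>>> move_arm(rows=[[[0.085,0,0.0005,0.035,0],[0.085,0,0,0.035,0],[0.085,0,0,0.025,0],[0.085,0,0,0.008,0],[0.085,0,0,0.0025,0],[0.085,0,0,0,0],[0.045,0,0,0,0],[0.045,0,0,0,0],[0.045,0,0,0,0],[0.045,0,0,0,0]]])

```text
t: 23.78
eef_pos: [571.4, -307.8, 15.9]
ee_rot: [3.0, 0.928, 0.001]
ft_force: [-5.2, 2.3, 18.2]
opening: 0.625
finger_force: 59.2
```

>>> move_arm(rows=[[[0.045,0,0,-0.01,0],[0.045,0,0,-0.03,0],[0.045,0,0,-0.045,0],[0.045,0,0,-0.045,0],[0.045,0,0,-0.035,0],[0.045,0,0,0,0.15],[0.045,0,0,0,0.15],[0.045,0,0,0,0.15],[0.045,0,0,0,0.147],[0.045,0,0,0,0],[0.045,0,0,0,0]]])

```text
t: 25.15
eef_pos: [571.0, -307.5, 179.5]
ee_rot: [3.141, 0.01, 0.0]
ft_force: [0.7, -0.9, -0.5]
opening: 0.618
finger_force: 62.9
```

```bash
cat >> h.py <<'E'
def held(x,y=33.5,dz=0):
    o,M,p=tool(); im,d,K,P=snap('wrist'); C=cloud(d,K,P);Z=C[...,2]; e=o['eef_pos']
    m=(abs(Z-e[2]-12.8)<4)&(im.min(2)>110)&(np.hypot(C[...,0]-e[0],C[...,1]-e[1])<40); q=C[m]
    c,r=cv2.minEnclosingCircle(q[:,:2].astype(np.float32)); print('roll',np.round(c,1),round(r,1),'top-tcp',np.median(q[:,2])-e[2],'open',o['opening'],o['finger_force'])
    plan([x+e[0]-c[0],y+e[1]-c[1],e[2]-dz],0.0)
E
python3 - <<'E'
from h import *
held(500.5)
E
```

```text
roll [ 576.9 -307.7] 33.2 top-tcp 9.334315390539842 open 0.6178281855246196 62.878626845777035
t 25.2 tcp [ 571.  -307.6  179.4] psi 0.0056 tilt [ 1.e-04  1.e-04 -1.e+00] F [ 0.5  0.5 -0.4]
turn 0.0056
shift [-7.640e+01 -3.412e+02 -1.000e-01] rows 9 each [ -8.5 -37.9  -0. ]
```

>>> move_arm(rows=[[[0.045,-0.008,-0.025,0,0.005],[0.045,-0.008,-0.036,0,0],[0.045,-0.008,-0.04,0,0],[0.045,-0.008,-0.04,0,0],[0.045,-0.008,-0.04,0,0],[0.045,-0.008,-0.04,0,0],[0.045,-0.008,-0.04,0,0],[0.045,-0.008,-0.04,0,0],[0.045,-0.0065,-0.04,0,0],[0.045,0,0,0,0],[0.045,0,0,0,0],[0.045,0,0,0,0]]])

```text
t: 26.7
eef_pos: [501.4, 32.7, 179.3]
ee_rot: [3.141, -0.004, 0.0]
ft_force: [-0.1, 0.0, -0.5]
opening: 0.614
finger_force: 62.9
```

Run:
```python
from h import *
plan([500.5,33.5,115.5],0)
im,d,K,P=snap('wrist'); C=cloud(d,K,P);Z=C[...,2]; hsv=cv2.cvtColor(im,cv2.COLOR_RGB2HSV)
m=((abs(Z-188.8)<2.5)&(im.min(2)>100)&(hsv[...,1]<90)).astype(np.uint8); m=cv2.morphologyEx(m,cv2.MORPH_OPEN,np.ones((9,9),np.uint8))
q=C[m>0]; print(len(q),cv2.minEnclosingCircle(q[:,:2].astype(np.float32)),np.median(q,0)); print(np.linalg.lstsq(np.c_[q[:,:2]-q[:,:2].mean(0),np.ones(len(q))],q[:,2],rcond=None)[0])
```

```text
t 26.7 tcp [501.4  32.7 179.3] psi -0.0026 tilt [ 2.e-04  2.e-04 -1.e+00] F [-0.1  0.  -0.5]
turn -0.0026
shift [-0.9 -0.8 63.8] rows 2 each [-0.5 -0.4 31.9]
6475 ((500.9300842285156, 32.206207275390625), 27.826297760009766) [505.3665962   31.75080481 188.43800346]
[-8.94532830e-04  3.64169207e-05  1.88429519e+02]
```

>>> move_arm(rows=[[[0.045,0,-0.001,0.02,0],[0.045,0,0,0.018,0],[0.045,0,0,0.013,0],[0.045,0,0,0.009,0],[0.045,0,0,0.003,0],[0.045,0,0,0,0],[0.045,0,0,0,0]]])

```text
t: 27.62
eef_pos: [501.4, 34.6, 116.7]
ee_rot: [3.142, -0.003, 0.001]
ft_force: [0.0, 0.8, -0.1]
opening: 0.619
finger_force: 62.9
```

>>> move_arm(rows=[[[0.085,0,0,0,0],[0.085,0,0,0,0],[0.085,0,0,0,0],[0.085,0,0,-0.015,0],[0.085,0,0,-0.03,0],[0.085,0,0,-0.045,0],[0.085,0,0.03,-0.03,0],[0.085,0,0.04,-0.015,0],[0.085,0,0.02,0,0],[0.085,0,0,0,0],[0.085,0,0,0,0]]])

```text
t: 29.0
eef_pos: [500.7, -54.9, 251.1]
ee_rot: [-3.141, 0.003, 0.001]
ft_force: [-0.1, -0.6, 0.4]
opening: 0.997
finger_force: 0.0
```

Run:
```python
from h import *
check(); plan([580.2,-228.6,120],0.0)
```

```text
board [(579.7, -226.6, 28.1), (422.6, -207.9, 28.6), (406.5, -283.3, 28.7)]
table []
inner ring z 1786 [121.2 122.4 123.5]
outer ring z 1027 [90.7 91.9 92.9]
t 29.05 tcp [500.7 -54.7 251.1] psi -0.0017 tilt [-5.e-04 -3.e-04 -1.e+00] F [ 0.2 -0.2 -0.8]
turn -0.0017
shift [ 79.5 173.9 131.1] rows 6 each [13.2 29.  21.8]
```

>>> move_arm(rows=[[[0.085,0.013,0.029,0.021,0],[0.085,0.013,0.029,0.022,0],[0.085,0.013,0.029,0.022,0],[0.085,0.013,0.029,0.022,0],[0.085,0.013,0.029,0.022,0],[0.085,0.0145,0.029,0.022,0],[0.085,0,0,0,0],[0.085,0,0,0,0]]])

```text
t: 30.05
eef_pos: [580.0, -228.5, 120.3]
ee_rot: [-3.141, 0.002, 0.001]
ft_force: [0.4, 0.2, -0.1]
opening: 0.997
finger_force: 0.0
```

Run:
```python
from h import *
o=observe(); im,d,K,P=snap('wrist'); r=rolls(im,d,K,P); print(r)
c=min(r,key=lambda c:np.hypot(c[0]-o['eef_pos'][0],c[1]-o['eef_pos'][1])); plan([c[0],c[1],12],0.0)
```

```text
[(730.0, -184.3, 15.0, 239, np.float64(25.9)), (580.8, -228.0, 27.7, 2674, np.float64(25.2))]
t 30.1 tcp [ 580.  -228.4  120.7] psi -0.0013 tilt [-1.e-04 -2.e-04 -1.e+00] F [0.3 1.4 0.3]
turn -0.0013
shift [  0.8  -0.4 108.7] rows 3 each [ 0.3 -0.1 36.2]
```

>>> move_arm(rows=[[[0.085,0.0005,0,0.035,0],[0.085,0,0,0.035,0],[0.085,0,0,0.025,0],[0.085,0,0,0.009,0],[0.085,0,0,0.004,0],[0.085,0,0,0,0],[0.045,0,0,0,0],[0.045,0,0,0,0],[0.045,0,0,0,0],[0.045,0,0,0,0]]])

```text
t: 31.35
eef_pos: [580.9, -229.8, 13.7]
ee_rot: [3.141, -0.003, 0.002]
ft_force: [-4.0, 1.5, 19.2]
opening: 0.622
finger_force: 59.2
```

>>> move_arm(rows=[[[0.045,0,0,-0.01,0],[0.045,0,0,-0.03,0],[0.045,0,0,-0.045,0],[0.045,0,0,-0.045,0],[0.045,0,0,-0.035,0],[0.045,-0.0115,-0.038,0,0],[0.045,-0.0115,-0.038,0,0],[0.045,-0.0115,-0.038,0,0],[0.045,-0.0115,-0.038,0,0],[0.045,-0.0115,-0.038,0,0],[0.045,-0.0115,-0.038,0,0],[0.045,-0.0105,-0.034,0,0]]])

```text
t: 32.85
eef_pos: [501.1, 33.8, 177.8]
ee_rot: [-3.142, 0.003, -0.001]
ft_force: [-0.1, 0.7, -1.5]
opening: 0.621
finger_force: 62.9
```

>>> move_arm(rows=[[[0.045,0,0,0,0],[0.045,0,0,0,0],[0.045,0,0,0,0]]])

```text
t: 33.22
eef_pos: [502.0, 31.8, 177.4]
ee_rot: [3.141, -0.005, 0.001]
ft_force: [-0.1, -0.1, 0.1]
opening: 0.62
finger_force: 62.9
```

```bash
cat >> h.py <<'E'
def over(x,y,bottom):
    o,M,p=tool(); e=o['eef_pos']; im,d,K,P=snap('wrist'); C=cloud(d,K,P);Z=C[...,2]; hsv=cv2.cvtColor(im,cv2.COLOR_RGB2HSV)
    zm=(abs(Z-e[2]-11)<6)&(im.min(2)>100)&(hsv[...,1]<90)&(np.hypot(C[...,0]-e[0],C[...,1]-e[1])<32)
    zt=np.median(Z[zm]); m=(zm&(abs(Z-zt)<2.5)).astype(np.uint8); m=cv2.morphologyEx(m,cv2.MORPH_OPEN,np.ones((9,9),np.uint8)); q=C[m>0]
    c,r=cv2.minEnclosingCircle(q[:,:2].astype(np.float32)); s=np.linalg.lstsq(np.c_[q[:,:2]-q[:,:2].mean(0),np.ones(len(q))],q[:,2],rcond=None)[0]
    print('roll',np.round(c,1),round(r,1),'top',zt.round(1),'slope',s[:2].round(4),'open',round(o['opening'],3),'down',round(zt+.7-14-bottom,1)); plan([e[0]+x-c[0],e[1]+y-c[1],e[2]-(zt+.7-14-bottom)],0.)
E
python3 - <<'E'
from h import *
over(500.5,33.,125.5)
E
```

```text
roll [500.8  31.2] 28.0 top 188.7 slope [-0.0028  0.0008] open 0.62 down 49.9
t 33.27 tcp [501.9  31.8 177.3] psi -0.0033 tilt [ 2.e-04  1.e-04 -1.e+00] F [ 0.8 -0.6 -0.6]
turn -0.0033
shift [-0.2 -1.8 49.8] rows 2 each [-0.1 -0.9 24.9]
```

>>> move_arm(rows=[[[0.045,0,-0.002,0.018,0],[0.045,0,0,0.015,0],[0.045,0,0,0.01,0],[0.045,0,0,0.005,0],[0.045,0,0,0.002,0],[0.045,0,0,0,0],[0.045,0,0,0,0]]])

```text
t: 34.15
eef_pos: [501.8, 34.6, 127.6]
ee_rot: [3.142, -0.003, 0.001]
ft_force: [0.3, 0.4, -0.3]
opening: 0.621
finger_force: 62.9
```

>>> move_arm(rows=[[[0.085,0,0,0,0],[0.085,0,0,0,0],[0.085,0,0,0,0],[0.085,0,0,-0.015,0],[0.085,0,0,-0.03,0],[0.085,0,0,-0.045,0],[0.085,0,0.03,-0.02,0],[0.085,0,0.04,-0.015,0],[0.085,0,0.02,0,0],[0.085,0,0,0,0],[0.085,0,0,0,0]]])

```text
t: 35.52
eef_pos: [501.2, -54.9, 252.1]
ee_rot: [-3.141, 0.004, 0.001]
ft_force: [-0.9, 0.1, 0.5]
opening: 0.997
finger_force: 0.0
```

Run:
```python
from h import *
save('w8',check()); plan([422.3,-209.7,120],0.0)
```

```text
board [(422.6, -208.0, 28.6), (405.6, -282.6, 28.6)]
table []
inner ring z 1946 [135.1 136.3 137.5]
outer ring z 969 [90.7 91.8 92.9]
t 35.58 tcp [501.3 -54.7 252.1] psi -0.0017 tilt [-5.e-04 -3.e-04 -1.e+00] F [ 0.2  1.1 -0.3]
turn -0.0017
shift [-79.  155.  132.1] rows 6 each [-13.2  25.8  22. ]
```

View pics/w8.png

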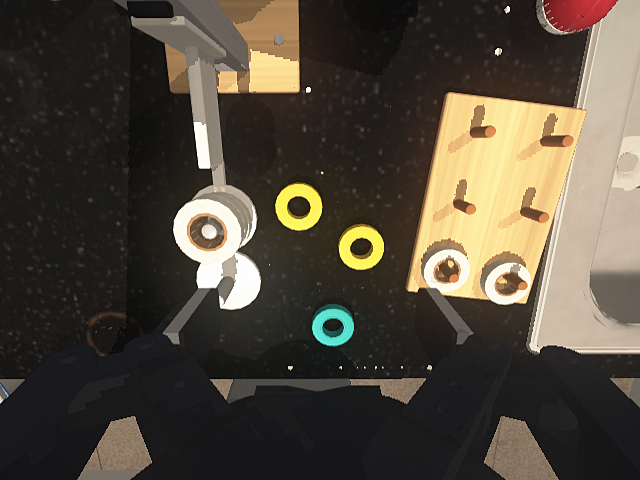

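Three rolls are stacked on the inner pin at (208,232). Two are left on the board at (446,270) and (507,282); the second sits slightly shifted on its post.

>>> move_arm(rows=[[[0.085,-0.013,0.026,0.022,0],[0.085,-0.013,0.026,0.022,0],[0.085,-0.013,0.026,0.022,0],[0.085,-0.013,0.026,0.022,0],[0.085,-0.013,0.026,0.022,0],[0.085,-0.014,0.025,0.022,0],[0.085,0,0,0,-0.15],[0.085,0,0,0,-0.15],[0.085,0,0,0,-0.15],[0.085,0,0,0,-0.15],[0.085,0,0,0,0],[0.085,0,0,0,0]]])

```text
t: 37.08
eef_pos: [422.3, -209.9, 120.2]
ee_rot: [-3.004, -0.921, 0.0]
ft_force: [0.2, -0.7, 0.2]
opening: 0.997
finger_force: 0.0
```

Run:
```python
from h import *
o=observe(); im,d,K,P=snap('wrist'); r=rolls(im,d,K,P); print(r)
c=min(r,key=lambda c:np.hypot(c[0]-o['eef_pos'][0],c[1]-o['eef_pos'][1])); plan([c[0],c[1],12.5],0.6)
```

```text
[(421.7, -208.7, 27.8, 2662, np.float64(25.2)), (405.2, -283.0, 28.3, 2218, np.float64(25.2))]
t 37.12 tcp [ 422.2 -210.   120.3] psi 0.5953 tilt [-0.e+00 -1.e-04 -1.e+00] F [-0.1 -1.3  0.3]
turn -0.0047
shift [  0.3  -1.3 107.8] rows 3 each [ 0.1 -0.4 35.9]
```

>>> move_arm(rows=[[[0.085,0,-0.001,0.035,0],[0.085,0,0,0.035,0],[0.085,0,0,0.025,0],[0.085,0,0,0.009,0],[0.085,0,0,0.004,0],[0.085,0,0,0,0],[0.045,0,0,0,0],[0.045,0,0,0,0],[0.045,0,0,0,0],[0.045,0,0,0,0]]])

```text
t: 38.38
eef_pos: [421.8, -209.6, 13.5]
ee_rot: [3.001, 0.925, 0.002]
ft_force: [-3.4, 2.9, 26.9]
opening: 0.628
finger_force: 57.5
```

>>> move_arm(rows=[[[0.045,0,0,-0.01,0],[0.045,0,0,-0.03,0],[0.045,0,0,-0.045,0],[0.045,0,0,-0.045,0],[0.045,0,0,-0.035,0],[0.045,0,0,0,0.15],[0.045,0,0,0,0.15],[0.045,0,0,0,0.15],[0.045,0,0,0,0.145],[0.045,0,0,0,0],[0.045,0,0,0,0]]])

```text
t: 39.75
eef_pos: [421.5, -209.4, 177.5]
ee_rot: [3.141, 0.01, 0.0]
ft_force: [0.1, -0.2, -0.5]
opening: 0.621
finger_force: 63.0
```

Run:
```python
from h import *
over(436.5,33.,96)
```

```text
roll [ 421.1 -209.7] 28.0 top 188.8 slope [-0.0022 -0.0002] open 0.621 down 79.5
t 39.8 tcp [ 421.5 -209.4  177.4] psi 0.0056 tilt [ 1.e-04  1.e-04 -1.e+00] F [-0.1 -0.2 -0.3]
turn 0.0056
shift [  15.4 -242.7   79.4] rows 7 each [  2.2 -34.7  11.3]
```

>>> move_arm(rows=[[[0.045,0,0,0,0.0055],[0.045,0.0022,-0.03,0,0],[0.045,0.0022,-0.036,0,0],[0.045,0.0022,-0.036,0,0],[0.045,0.0022,-0.036,0,0],[0.045,0.0022,-0.036,0,0],[0.045,0.0022,-0.036,0,0],[0.045,0.0022,-0.032,0,0],[0.045,0,0,0,0],[0.045,0,0,0,0],[0.045,0,0,0,0]]])

```text
t: 41.18
eef_pos: [437.6, 31.8, 177.3]
ee_rot: [3.141, -0.005, -0.0]
ft_force: [-0.6, 0.1, -0.4]
opening: 0.622
finger_force: 63.1
```

Run:
```python
from h import *
over(436.5,33.,96)
```

```text
roll [437.2  31.4] 28.0 top 188.6 slope [-0.0014  0.0001] open 0.622 down 79.3
t 41.23 tcp [437.6  31.8 177.3] psi -0.0036 tilt [ 0.e+00  1.e-04 -1.e+00] F [ 0.2  0.2 -0.4]
turn -0.0036
shift [-0.8 -1.6 79.3] rows 2 each [-0.4 -0.8 39.6]
```

>>> move_arm(rows=[[[0.045,-0.001,-0.0015,0.025,0],[0.045,0,0,0.02,0],[0.045,0,0,0.018,0],[0.045,0,0,0.011,0],[0.045,0,0,0.005,0],[0.045,0,0,0,0],[0.045,0,0,0,0]]])

```text
t: 42.1
eef_pos: [436.9, 34.0, 98.7]
ee_rot: [3.142, -0.004, 0.001]
ft_force: [-0.0, -0.3, -0.7]
opening: 0.628
finger_force: 63.1
```

>>> move_arm(rows=[[[0.085,0,0,0,0],[0.085,0,0,0,0],[0.085,0,0,0,0],[0.085,0,0,-0.015,0],[0.085,0,0,-0.03,0],[0.085,0,0,-0.05,0],[0.085,0,0.03,-0.05,0],[0.085,0,0.04,-0.015,0],[0.085,0,0.03,0,0],[0.085,0,0,0,0],[0.085,0,0,0,0]]])

```text
t: 43.48
eef_pos: [436.1, -65.6, 258.1]
ee_rot: [-3.141, 0.005, 0.001]
ft_force: [-0.1, -0.2, -0.7]
opening: 0.996
finger_force: 0.0
```

Run:
```python
from h import *
check(); plan([405.2,-283,120],0.0)
```

```text
board [(405.4, -282.9, 28.4)]
table []
inner ring z 2299 [135.  136.2 137.4]
outer ring z 1501 [104.3 105.5 106.8]
t 43.52 tcp [436.1 -65.4 258.1] psi -0.0024 tilt [-5.e-04 -4.e-04 -1.e+00] F [ 0.  -0.8  0.2]
turn -0.0024
shift [-30.9 217.6 138.1] rows 7 each [-4.4 31.1 19.7]
```

>>> move_arm(rows=[[[0.085,-0.0045,0.03,0.019,0],[0.085,-0.0045,0.031,0.02,0],[0.085,-0.0045,0.031,0.02,0],[0.085,-0.0045,0.031,0.02,0],[0.085,-0.0045,0.031,0.02,0],[0.085,-0.0045,0.031,0.02,0],[0.085,-0.004,0.032,0.019,0],[0.085,0,0,0,0],[0.085,0,0,0,0],[0.085,0,0,0,0]]])

```text
t: 44.78
eef_pos: [405.1, -281.9, 120.7]
ee_rot: [3.141, -0.002, 0.001]
ft_force: [0.9, -0.4, -0.5]
opening: 0.995
finger_force: 0.0
```

Run:
```python
from h import *
o=observe(); im,d,K,P=snap('wrist'); r=rolls(im,d,K,P); print(r)
c=min(r,key=lambda c:np.hypot(c[0]-o['eef_pos'][0],c[1]-o['eef_pos'][1])); plan([c[0],c[1],12.5],0.0)
```

```text
[(405.3, -284.5, 27.8, 2657, np.float64(25.2))]
t 44.83 tcp [ 405.1 -282.1  120.8] psi -0.0015 tilt [ 5.e-04  3.e-04 -1.e+00] F [ 0.2 -0.5 -0.4]
turn -0.0015
shift [  0.2   2.4 108.3] rows 3 each [ 0.1  0.8 36.1]
```

>>> move_arm(rows=[[[0.085,0,0.0025,0.035,0],[0.085,0,0,0.035,0],[0.085,0,0,0.025,0],[0.085,0,0,0.009,0],[0.085,0,0,0.004,0],[0.085,0,0,0,0],[0.045,0,0,0,0],[0.045,0,0,0,0],[0.045,0,0,0,0],[0.045,0,0,0,0]]])

```text
t: 46.08
eef_pos: [405.0, -285.7, 13.5]
ee_rot: [3.141, -0.004, 0.002]
ft_force: [-3.7, 3.2, 25.7]
opening: 0.627
finger_force: 57.8
```

>>> move_arm(rows=[[[0.045,0,0,-0.01,0],[0.045,0,0,-0.03,0],[0.045,0,0,-0.045,0],[0.045,0,0,-0.045,0],[0.045,0,0,-0.035,0],[0.045,0,0,0,0]]])

```text
t: 46.82
eef_pos: [405.7, -286.3, 180.0]
ee_rot: [3.138, -0.004, 0.006]
ft_force: [-0.2, -0.0, -0.8]
opening: 0.621
finger_force: 65.0
```

Run:
```python
from h import *
over(436.5,33.,110)
```

```text
roll [ 405.2 -286.6] 28.0 top 191.3 slope [ 0.0012 -0.0035] open 0.621 down 68.0
t 46.88 tcp [ 405.  -285.7  178.4] psi -0.0027 tilt [ 0.0019  0.0017 -1.    ] F [-0.6 -0.4 -0.4]
turn -0.0027
shift [  31.9 -319.    66.4] rows 9 each [  3.5 -35.4   7.4]
```

>>> move_arm(rows=[[[0.045,0.003,-0.025,0,0],[0.045,0.0035,-0.036,0,0],[0.045,0.0035,-0.037,0,0],[0.045,0.0035,-0.037,0,0],[0.045,0.0035,-0.037,0,0],[0.045,0.0035,-0.037,0,0],[0.045,0.0035,-0.037,0,0],[0.045,0.0035,-0.037,0,0],[0.045,0.0035,-0.036,0,0],[0.045,0,0,0,0],[0.045,0,0,0,0],[0.045,0,0,0,0]]])

```text
t: 48.38
eef_pos: [436.4, 32.8, 177.0]
ee_rot: [3.142, -0.006, -0.001]
ft_force: [1.1, 0.5, 0.3]
opening: 0.616
finger_force: 65.0
```

Run:
```python
from h import *
over(436.5,33.,110)
```

```text
roll [435.6  32.4] 27.9 top 188.3 slope [-0.0031  0.0003] open 0.616 down 65.0
t 48.42 tcp [436.4  32.8 177.1] psi -0.0038 tilt [-4.e-04  1.e-04 -1.e+00] F [-0.   0.7  0.1]
turn -0.0038
shift [ 0.9 -0.6 65.1] rows 2 each [ 0.4 -0.3 32.5]
```

>>> move_arm(rows=[[[0.045,0.001,-0.0005,0.022,0],[0.045,0,0,0.018,0],[0.045,0,0,0.014,0],[0.045,0,0,0.008,0],[0.045,0,0,0.003,0],[0.045,0,0,0,0],[0.045,0,0,0,0]]])

```text
t: 49.3
eef_pos: [437.8, 34.0, 112.7]
ee_rot: [3.142, -0.004, 0.001]
ft_force: [-1.1, -0.2, -1.2]
opening: 0.618
finger_force: 65.0
```

>>> move_arm(rows=[[[0.085,0,0,0,0],[0.085,0,0,0,0],[0.085,0,0,0,0],[0.085,0,0,-0.015,0],[0.085,0,0,-0.03,0],[0.085,0,0,-0.05,0],[0.085,0,0.03,-0.04,0],[0.085,0,0.04,-0.015,0],[0.085,0,0.04,0,0],[0.085,0,0.03,0,0],[0.085,0,0,0,0],[0.085,0,0,0,0]]])

```text
t: 50.8
eef_pos: [437.0, -105.6, 262.2]
ee_rot: [-3.141, 0.005, 0.001]
ft_force: [-0.5, -0.7, 0.8]
opening: 0.994
finger_force: 0.0
```

Run:
```python
from h import *
im=check(); plan([436,-100,260],0.)
s,_,_,_=snap('scene'); t,_,_,_=snap('top'); a=cv2.resize(s[190:300,230:390],(800,550)); save('fin1',a)
save('fin2',np.vstack([cv2.resize(t[130:350,100:500],(800,440))]))
```

```text
board []
table []
inner ring z 2229 [134.8 136.1 137.2]
outer ring z 1629 [118.2 119.4 120.6]
t 50.85 tcp [ 437.1 -105.3  262.2] psi -0.0024 tilt [-2.e-04 -3.e-04 -1.e+00] F [-0.6  0.   0.2]
turn -0.0024
shift [-1.1 -5.3  2.2] rows 1 each [-1.1 -5.3  2.2]
```

View pics/fin1.png

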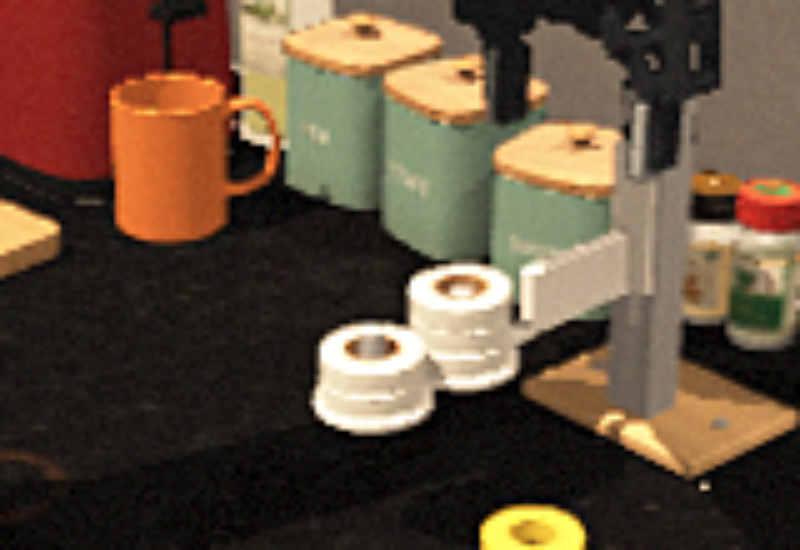

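View pics/fin2.png

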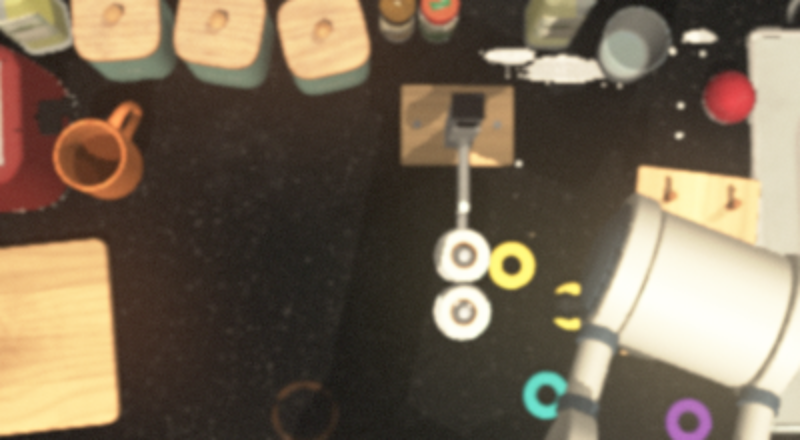

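The scene crop shows three rolls on the inner pin at (460,325) and two on the outer pin at (372,375), with the arm hooked on the upright. The top view shows the mug, glass and timer where they stood, and the look-alike rolls undisturbed as far as the robot arm lets me see.

```bash
python3 -c "
from plant import sign_off; print(sign_off())"
```

```text
the job is handed in; nothing more can be done
None
```

The job is handed in at about 51 s: the roll arm is seated and held by the catch (it resisted an upward pull), and all five pale rolls present are threaded flat, three on the inner pin and two on the outer.

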